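Click the code wheel round to its red lobe and confirm

TASK

With a closed fingertip, flick the eight-lobed code wheel of the marking-job selector on, click by click in the direction of its white arrow (counter-clockwise seen from above), until the red lobe has clicked in at the white pointer; never go past it or back a click. Then press the green button beside the wheel right down and let it come up again. Only touch and push, gently: do not spin the wheel, shove or squeeze it hard, and leave the loose things on the bench as they are.

Things in the scene. Friction and masses are not known exactly. Their poses are not given: they have to be found in the camera images.
- selector: Grey base plate bolted to the bench, 12 mm thick, carrying the code wheel and a green button. Origin: on the wheel's vertical axis at bench level. Plate x -76 to +100, y -145 to +70 mm in its frame. A white pointer block (16 mm wide, top 36 mm above the bench) stands outside the wheel at x 62 to 90 mm, y 0; +x runs from the axis to the pointer. It cannot move.
- wheel_centre (a point): Centre of the top face of the wheel's lobes, on the axis, 42 mm above the bench. The lobes are 18 mm tall (24 to 42 mm above the bench); a brass cap on the axis rises 6 mm higher.
- red_lobe (a point): Top of the red lobe's round tip, 54 mm from the axis, 42 mm above the bench. The wheel: disc of 40 mm radius with eight lobes 45 degrees apart, 12 mm wide, with round tips (6 mm radius, outer radius 60 mm). One lobe is red, seven black; gaps between tips are about 29 mm wide, open outward and above. A white arrow on the disc shows the way to turn.
- code_wheel (a joint): Wheel angle on the selector, rad, counter-clockwise from above positive; 0 = red lobe at the pointer. Starts two or three clicks before (about -1.57 or -2.36). A click is 0.785: detents pull the released wheel to the nearest multiple of 0.785 within 0.5 s; passing the crest halfway takes about 2 to 3 N at a lobe tip, plus viscous drag (0.05 N m s/rad).
- confirm_top (a point): Centre of the top of the green round push button (28 mm across) on the selector, in the selector's frame at x -20 mm, y -108 mm. It is pressed straight down.
- confirm (a joint): Travel of the green button in m: 0 = up, 0.006 = fully down (5 N). It springs back up.
- ring: Loose turned metal ring, 26 mm across, 16 mm tall, standing left of the wheel; not part of the job. Origin at its underside.
- block: Loose aluminium setting block, 30x50x20 mm, behind the selector; not part of the job. Origin at its underside.
- loupe: Loose black loupe, 34 mm across, 31 mm tall; not part of the job. Origin at its underside.
- tape: Loose roll of beige tape, 100 mm across, 25 mm tall; not part of the job. Origin at its underside.

How it is judged (in metres and radians):
On the way, in this order (a step that is already met when the one before it is completed fails the run):
1. the red lobe rests at the pointer (value of joint code_wheel between -0.12 and 0.12 rad and contact force between the fingers and code_wheel below 0.1 N), for 0.2 s.
2. the green button is pressed down (value of joint confirm above 0.0045 m), for 0.05 s.
At the end, for the whole second after the job is handed in: The red lobe rests within 0.12 rad (7 degrees) of the pointer and the green button, pressed by at least 4.5 mm after the wheel was set, has come back up (value of joint code_wheel between -0.12 and 0.12 rad and value of joint confirm below 0.0015 m); the robot touches nothing.
It fails at once if the wheel is clicked past the pointer (value of joint code_wheel above 0.45 rad).
It fails at once if the wheel is clicked back against the arrow (value of joint code_wheel below -2.76 rad or (value of joint code_wheel between -1.95 and -1.81 rad and velocity of joint code_wheel below -0.15 rad/s) or (value of joint code_wheel between -1.16 and -1.02 rad and velocity of joint code_wheel below -0.15 rad/s) or (value of joint code_wheel between -0.38 and -0.24 rad and velocity of joint code_wheel below -0.15 rad/s)).
It fails at once if the wheel is spun faster than 6 rad/s, or squeezed or shoved with more than 60 N (velocity of joint code_wheel above 6 rad/s or contact force between the fingers and code_wheel above 60 N).
It fails at once if the button is pressed before the red lobe is at the pointer (value of joint confirm above 0.003 m and (value of joint code_wheel below -0.2 rad or value of joint code_wheel above 0.2 rad)).
It fails at once if a loose thing is lifted or moved by more than 10 mm (distance of any of ring, block, loupe, tape from where it was at the start of the episode above 0.01 m).
It also fails if it takes over 64 s, if anything falls off the work surface, if the arm or the gripper's body presses on something with over 40 N, if the wrist force passes 120 N, or if a joint passes its speed limit or range.

ROBOT

A 7-joint arm with a two-finger parallel gripper is mounted at the origin on a cart in front of the work surface, level with it; the furniture and walls round the work are solid. World frame = base frame: x ahead of the robot, y to its left, z up, the work surface at z = 0. Lengths are in m, angles in degrees, forces in N, time in s.
With the tool pointing down it reaches from about 0.425 to 0.875 m from the base axis. Payload 4.7 kg.
Tool frame: the origin (TCP) lies at the very end of the fingers, on their centre line; the grasp point (between the pads) lies 19 mm behind it; z points along the fingers, y is the line along which they close (so a half turn about z gives the same grasp; the last joint's range is limited). The gripper opens to 85 mm and grips with 20 to 120 N. Pads are 22 mm wide; open, the fingers measure 114 mm over their backs; the gripper's body (76 mm by 85 mm) begins 54 mm behind the grasp point. The pads swing forward as they close: fully open they stand 13 mm farther back than shut.
Start: joints at [-69.723, 18.392, -4.016, 83.108, 1.295, 78.541, -3.26], TCP at [0.217, 0.613, 0.231] pointing down, gripper open.
Joint ranges: [-163.93, 163.93], [-17.29, 119.83], [-79.2, 71.16], [3.27, 140.29], [-89.18, 269.18], [5.43, 117.66], [-154.24, 154.24]. Speed limits (degrees/s): [147.25, 147.25, 180, 180, 180, 180, 180].

INTERFACE

Orientations are given as a 3x3 rotation matrix whose columns are the frame's x, y, z axes.
In Python, from cell import * gives the robot as it stands.
- The arm moves only by the tool servo_tool, never from a script. Its argument "steps" is text: rows parted by semicolons, each of 5 numbers parted by spaces: the closure, from 0 (fully open) to 1 (shut), then the shift along the tool's x, y, z in cm, then the turn about the tool's z in rad. In form: fingers x y z yaw; .... A call has 1 to 8 rows; each row shifts and turns the commanded pose from where the row before left it, along the tool's axes as they then stand; what a row does not reach is not made up. A row lasts 1/10 s, in which the tool goes at most 50 mm and 8.59 degrees, less where a joint would pass 70% of its speed; a pose out of reach is approached as far as the arm can. A call is refused whole if a number of a shift passes 5 or a number of a turn 0.15, either way. A call with a gripper value outside its range is refused whole. The fingers move at their own pace and stop on an object; "squeeze" is the grip in N (left out, the last holds). Time passes only in rows, so rows that do not move let the fingers close. It gives the time, the measured TCP pose, the force, the opening and the grip force at its end, in the units of the state.
- sense(): the state, without advancing time (a new reading comes with each control period).
- capture(name): name is "scene" or "top" or "wrist"; returns a dict with "frame" (384x512x3 uint8, red, green, blue), "range_z" (384x512 float32, m along the optical axis (not along the pixel's ray), 0 where there is no reading), "K" (3x3 intrinsics, pixels), "position" and "orientation" of the camera in the world. Camera axes: x right, y down, z forward; pixel columns grow to the right and rows downward; lengths in m; the calibration is good to about 2 mm. A picture is of the moment at which its call begins.
- close_job(): hands the job in; it is judged then, once.
The state is a dict: "time_s": time; "joint_positions": joint angles; "dq": joint speeds; "effort": joint torques, N m; "tcp_pos": TCP position; "orientation": TCP orientation; "force": force on the tool from outside, world axes, zero at the start; "moment": the same for the moment, N m; "opening": finger opening in m; "gripper_force": force on a finger pad.
Only numpy, scipy, OpenCV 4.12 (cv2) and the standard library are available. Lean on these libraries where they do the work, as an engineer would, in place of code of your own. Each camera call takes 0.05 s, during which the arm holds its last target. There are 200 camera calls.

## Working session

There is one attempt and no reset: what is moved stays moved. The work goes in short steps, Python scripts to look and compute and a tool call to move; the robot and the scene stay as the last step left them, time stands still between calls to the robot, and variables do not carry over. Pictures are saved under pics/ and viewed, at most 10 in all, crops included, and the job is handed in when it is done.

Besides the shell and the picture viewer there is one more tool, called after "Request:" as name(argument=value, ...), one argument or row to a line, values as JSON. servo_tool: Moves the arm, as the interface text tells. Its arguments: {"type":"object","properties":{"steps":{"type":"string"},"squeeze":{"type":"number"}},"required":["steps"]}

```bash
mkdir -p pics; ls; python3 - <<'E'
from cell import *
import cv2,numpy as np
s=sense();print(s['time_s'],s['tcp_pos'],np.round(s['orientation'],3).tolist(),s['force'],s['opening'])
a=capture('scene');b=capture('top')
for n,c in(('scene',a),('top',b)):
    print(n,c['K'].tolist(),c['position'],np.round(c['orientation'],4).tolist())
    np.savez(''+n+'.npz',**c)
    cv2.imwrite('pics/%s0.png'%n,c['frame'][:,:,::-1])
E
```

```text
pics
0.0 [0.21650493 0.61230997 0.23021482] [[-0.943, 0.333, -0.001], [0.333, 0.943, -0.002], [-0.0, -0.002, -1.0]] [0.25994153 0.53100491 0.33322659] 0.08530694669109894
scene [[439.47629837633514, 0.0, 258.0084821615379], [0.0, 439.47629837633514, 195.54666951529637], [0.0, 0.0, 1.0]] [0.07077902 0.58469857 0.59928742] [[-0.7795, -0.3606, 0.5122], [-0.6262, 0.4293, -0.6508], [0.0148, -0.828, -0.5605]]
top [[412.9099942311447, 0.0, 252.29099417639642], [0.0, 412.9099942311447, 192.04260767494958], [0.0, 0.0, 1.0]] [ 0.37765364 -0.06287825  1.1400934 ] [[-0.0023, -0.9829, 0.1841], [-0.9999, 0.0046, 0.0123], [-0.0129, -0.1841, -0.9828]]
```

View pics/top0.png

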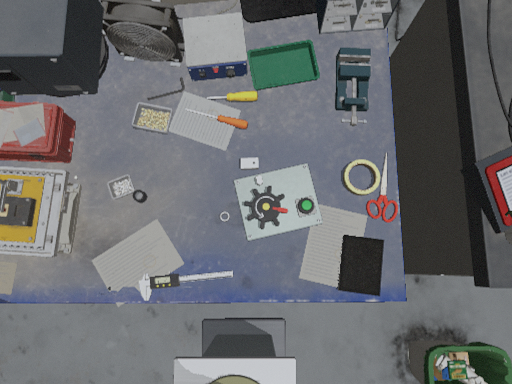

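View pics/scene0.png

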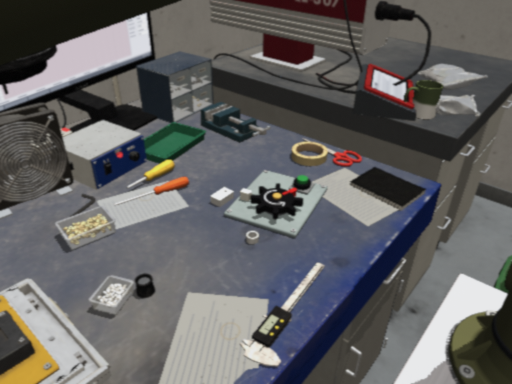

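The top view shows the wheel at about (265,207), the red lobe pointing right (283,211), the pointer at about (259,180), the button at (306,205) and the ring at (224,216).

```bash
cat > h.py <<'E'
import numpy as np,cv2
def cast(c,u,v,z):
    d=c['orientation']@np.linalg.inv(c['K'])@np.array([u,v,1.]);p=c['position'];return p+d*(z-p[2])/d[2]
def blob(c,lo,hi,roi,z):
    h=cv2.cvtColor(c['frame'],cv2.COLOR_RGB2HSV);m=cv2.inRange(h,lo,hi)
    r=np.zeros_like(m);x0,y0,x1,y1=roi;r[y0:y1,x0:x1]=m[y0:y1,x0:x1]
    n,l,s,ce=cv2.connectedComponentsWithStats(r)
    return [(s[i,4],np.round(ce[i],1),np.round(cast(c,*ce[i],z),4)) for i in range(1,n) if s[i,4]>=8]
E
python3 - <<'E'
from h import *
c=dict(np.load('top.npz'))
R=(235,165,325,240)
print('red',blob(c,(0,150,100),(8,255,255),R,.042),blob(c,(172,150,100),(180,255,255),R,.042))
print('green',blob(c,(45,120,60),(85,255,255),R,.03))
print('brass',blob(c,(15,90,90),(35,255,255),R,.048))
print('white',blob(c,(0,0,225),(180,25,255),R,.036))
print('black',blob(c,(0,0,0),(180,255,75),(240,184,294,230),.042))
rz=c['range_z']
for u,v in((306,205),(224,216),(259,180),(250,162)):print(rz[v-1:v+2,u-1:u+2].ravel())
cv2.imwrite('pics/crop.png',cv2.resize(c['frame'][155:245,210:330,::-1],(720,540),interpolation=cv2.INTER_CUBIC))
E
```

```text
red [(np.int32(27), array([281. , 209.6]), array([ 0.535, -0.126,  0.042]))] []
green [(np.int32(81), array([306.3, 204.6]), array([ 0.5502, -0.1955,  0.03  ]))]
brass [(np.int32(44), array([265.6, 206.1]), array([ 0.5439, -0.0848,  0.048 ]))]
white []
black [(np.int32(20), array([268.4, 189. ]), array([ 0.5914, -0.0929,  0.042 ])), (np.int32(112), array([253.1, 205.7]), array([ 0.546 , -0.0513,  0.042 ])), (np.int32(199), array([267.9, 202.2]), array([ 0.5554, -0.0912,  0.042 ])), (np.int32(39), array([272.8, 219.4]), array([ 0.5089, -0.1039,  0.042 ]))]
[1.1122252 1.1162599 1.115308  1.1069247 1.1139696 1.1078963 1.1112165
 1.1113795 1.1088899]
[1.1459476 1.1462038 1.1457758 1.1501393 1.1481541 1.1451714 1.1462699
 1.146122  1.1448774]
[1.1316252 1.1299127 1.1320937 1.1292511 1.129939  1.1320238 1.128383
 1.1297586 1.1305729]
[1.1545228 1.15509   1.1543208 1.1586283 1.1578755 1.1543466 1.1493436
 1.1551158 1.1517963]
```

View pics/crop.png

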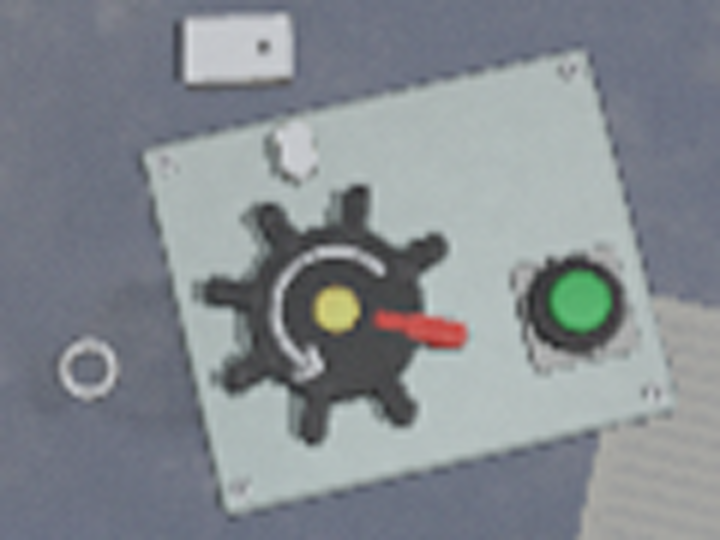

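The crop shows the pointer at about (295,152), which is (259.2,180.3) in the full frame, and it seems to lie between two lobes. I'll compute the angles and take a fresh picture.

```bash
python3 - <<'E'
from h import *
from cell import *
c=capture('top')
R=(235,165,325,240)
print('red',blob(c,(0,150,100),(8,255,255),R,.042)); print(sense()['time_s'])
f=lambda x,y,z:cast(c,210+x/6-.4,155+y/6-.4,z)
o=f(337,308,.048);print('o',o)
A=lambda p:np.degrees(np.arctan2(*(p-o)[1::-1]))
p=f(295,152,.036);print('pointer',p,A(p),np.linalg.norm((p-o)[:2]))
for q in((463,335),(440,243),(358,192),(264,210),(200,288),(228,385),(313,440),(408,420)):
    t=f(*q,.042);print(np.round(t,3),A(t),np.linalg.norm((t-o)[:2]))
b=f(580,300,.03);print('btn',b,A(b),np.linalg.norm((b-o)[:2]),'expected rel',np.degrees(np.arctan2(-.108,-.02)))
for q in((145,150),(590,52),(675,410),(230,515)):print('corner',f(*q,.012))
E
```

```text
red [(np.int32(31), array([281.1, 209.6]), array([ 0.5351, -0.1262,  0.042 ]))]
0.15
o [ 0.5443125  -0.08517873  0.048     ]
pointer [ 0.6181194  -0.06687837  0.036     ] 13.9256008947417 0.07604184174837288
[ 0.533 -0.141  0.042] -101.5625609043641 0.05746023478625538
[ 0.575 -0.132  0.042] -57.03114877126259 0.05565408666685203
[ 0.598 -0.095  0.042] -10.563906059976247 0.05479510947795064
[ 0.59  -0.053  0.042] 35.33011840495793 0.056119557408939216
[ 0.555 -0.024  0.042] 80.50270708446196 0.0621406468770337
[ 0.511 -0.036  0.042] 124.5679970450891 0.05916805208955423
[ 0.486 -0.074  0.042] 169.29541322866515 0.059272770323207685
[ 0.495 -0.116  0.042] -147.75576656516773 0.05852487898508078
btn [ 0.55025531 -0.19550837  0.03      ] -86.91679232558602 0.1104895717939328 expected rel -100.4914770123316
corner [0.62465443 0.00295142 0.012     ]
corner [ 0.67058265 -0.20542659  0.012     ]
corner [ 0.50214285 -0.23956566  0.012     ]
corner [ 0.45512361 -0.0366323   0.012     ]
```

```bash
cat > plan.py <<'E'
import numpy as np
def rows(poses,pos,ang,g=1):
    """poses: list of (x,y,z,toolx angle deg); tool z down. prints rows of 8, integrating rounding"""
    p=np.array(pos,float);a=float(ang);out=[]
    for x,y,z,t in poses:
        d=np.array([x,y,z])-p;c,s=np.cos(np.radians(a)),np.sin(np.radians(a))
        X=np.array([c,s,0]);Y=np.array([s,-c,0]);sh=np.round([d@X*100,d@Y*100,-d[2]*100],2)
        yw=round(-np.radians((t-a+180)%360-180),3)
        out.append('%g %g %g %g %g'%(g,*sh,yw));p=p+(X*sh[0]+Y*sh[1])/100+np.array([0,0,-sh[2]/100]);a-=np.degrees(yw)
    for i in range(0,len(out),8):print('; '.join(out[i:i+8]))
    print('end',p,a)
def state():
    from cell import sense
    s=sense();o=s['orientation'];return s,s['tcp_pos'],np.degrees(np.arctan2(o[1,0],o[0,0]))
E
python3 - <<'E'
from plan import *
s,p,a=state()
r0,t0=np.hypot(*p[:2]),np.arctan2(p[1],p[0]);g=np.array([.50,-.01])
r1,t1=np.hypot(*g),np.arctan2(g[1],g[0]);n=22
L=[]
for k in range(1,n+1):
    f=k/n;r=r0+f*(r1-r0);t=t0+f*(t1-t0);L.append((r*np.cos(t),r*np.sin(t),p[2]+f*.02,a-169.7*f))
rows(L,p,a)
E
```

```text
1 -3.65 -0.78 -0.09 0.135; 1 -3.67 -0.5 -0.09 0.134; 1 -3.65 -0.22 -0.09 0.135; 1 -3.62 0.06 -0.09 0.135; 1 -3.57 0.33 -0.09 0.134; 1 -3.5 0.59 -0.1 0.135; 1 -3.4 0.85 -0.09 0.134; 1 -3.3 1.08 -0.09 0.135
1 -3.17 1.32 -0.09 0.135; 1 -3.02 1.54 -0.09 0.134; 1 -2.87 1.74 -0.09 0.135; 1 -2.7 1.93 -0.09 0.135; 1 -2.52 2.11 -0.09 0.134; 1 -2.32 2.26 -0.09 0.135; 1 -2.13 2.4 -0.09 0.134; 1 -1.91 2.53 -0.09 0.135
1 -1.7 2.63 -0.1 0.135; 1 -1.48 2.71 -0.09 0.134; 1 -1.25 2.79 -0.09 0.135; 1 -1.04 2.83 -0.09 0.135; 1 -0.8 2.87 -0.09 0.134; 1 -0.58 2.88 -0.09 0.135
end [ 0.50002773 -0.00995981  0.25046261] -9.182632929071552
```

Request:
servo_tool(
  steps="1 -3.65 -0.8 -0.1 0.135; 1 -3.65 -0.5 -0.1 0.135; 1 -3.65 -0.2 -0.1 0.135; 1 -3.6 0.05 -0.1 0.135; 1 -3.6 0.35 -0.1 0.135; 1 -3.5 0.6 -0.1 0.135; 1 -3.4 0.85 -0.1 0.135; 1 -3.3 1.1 -0.1 0.135",
  squeeze=20,
)

```text
time_s: 0.95
tcp_pos: [0.4257, 0.4159, 0.239]
orientation: [[-0.145, 0.989, -0.0], [0.989, 0.145, -0.0], [-0.0, -0.0, -1.0]]
force: [-0.0, 0.1, -0.1]
opening: -0.0
gripper_force: 0.0
```

Request:
servo_tool(
  steps="1 -3.15 1.3 -0.1 0.135; 1 -3 1.55 -0.1 0.135; 1 -2.85 1.75 -0.1 0.135; 1 -2.7 1.95 -0.1 0.135; 1 -2.5 2.1 -0.1 0.135; 1 -2.3 2.25 -0.1 0.135; 1 -2.1 2.4 -0.1 0.135; 1 -1.9 2.55 -0.1 0.135",
)

```text
time_s: 1.75
tcp_pos: [0.513, 0.1704, 0.2471]
orientation: [[0.804, 0.594, -0.0], [0.594, -0.804, -0.0], [-0.0, -0.0, -1.0]]
force: [-0.1, -0.0, -0.8]
opening: 0.0001
gripper_force: 0.0
```

Request:
servo_tool(
  steps="1 -1.7 2.65 -0.1 0.135; 1 -1.5 2.7 -0.1 0.135; 1 -1.25 2.8 -0.1 0.135; 1 -1.05 2.85 -0.1 0.135; 1 -0.8 2.85 -0.1 0.135; 1 -0.6 2.9 -0.1 0.135; 1 0 0 0 0; 1 0 0 0 0",
)

```text
time_s: 2.55
tcp_pos: [0.498, -0.0095, 0.2534]
orientation: [[0.986, -0.168, 0.0], [-0.168, -0.986, 0.001], [0.0, -0.001, -1.0]]
force: [0.7, 0.6, -0.4]
opening: 0.0001
gripper_force: 0.0
```

```bash
python3 - <<'E'
from plan import *
from h import *
from cell import *
s,p,a=state();print(s['time_s'],p,a,np.round(s['joint_positions'],1),s['force'],s['opening'])
c=capture('wrist');np.savez('wrist.npz',**c);print(c['position'],np.round(c['orientation'],3).tolist())
cv2.imwrite('pics/w0.png',c['frame'][:,:,::-1])
R=(0,0,512,384)
print('red',blob(c,(0,150,100),(8,255,255),R,.042))
print('green',blob(c,(45,120,60),(85,255,255),R,.03))
print('brass',blob(c,(15,90,90),(35,255,255),R,.048))
E
```

```text
2.55 [ 0.49797386 -0.00952644  0.25336244] -9.663909533357575 [ -37.5   -2.2   35.   103.4    1.2   78.4 -102.4] [ 0.73698431  0.63744002 -0.36797415] 0.00013199418330467035
[ 0.57570748 -0.02391852  0.39498523] [[-0.168, -0.937, -0.308], [-0.986, 0.159, 0.054], [-0.002, 0.313, -0.95]]
red [(np.int32(212), array([344.1, 131.7]), array([ 0.5246, -0.1216,  0.042 ]))]
green [(np.int32(448), array([402.6, 101.2]), array([ 0.5475, -0.1982,  0.03  ]))]
brass [(np.int32(171), array([313.4, 122. ]), array([ 0.5429, -0.0849,  0.048 ])), (np.int32(11), array([160., 282.]), array([0.3576, 0.1565, 0.048 ])), (np.int32(11), array([150.6, 283.9]), array([0.3568, 0.1707, 0.048 ])), (np.int32(15), array([140.9, 286.6]), array([0.3547, 0.1859, 0.048 ]))]
```

View pics/w0.png

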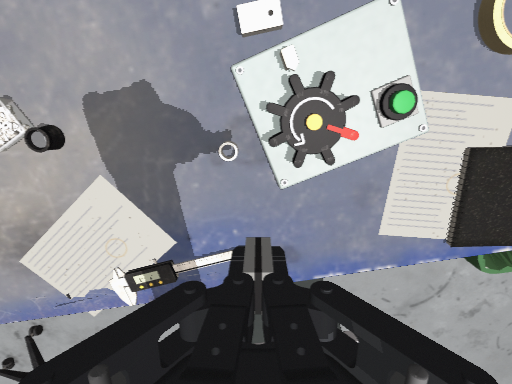

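The wrist view shows a lobe aligned with the pointer at (290,58), and the red lobe at (344,132) three clicks short of it. The ring is at (228,152) and the fingertip at (258,240). Next I'll measure the fingertip thickness and plan the approach.

```bash
python3 - <<'E'
from plan import *
from h import *
from cell import *
c=dict(np.load('wrist.npz'));z=c['range_z'];K=c['K']
for v in(240,246,255,265):
    m=np.where((z[v,200:320]>0)&(z[v,200:320]<.25))[0]+200
    if len(m):d=np.median(z[v,m]);print(v,m[0],m[-1],d,(m[-1]-m[0]+1)*d/K[0,0])
s,p,a=state()
o=np.array([.5435,-.085]);ph=np.radians(80.8);e=np.array([np.cos(ph),np.sin(ph)])
q=o+.062*e;print(q)
n=4
L=[(*(p[:2]+(q-p[:2])*k/n),p[2]+(.12-p[2])*k/n,a+(-9.2-a)*k/n) for k in range(1,n+1)]
rows(L,p,a)
E
```

```text
240 246 269 0.15013824 0.012747232035008679
246 236 279 0.14438477 0.022474362626428327
255 231 284 0.13659072 0.02609325563054343
265 229 286 0.12764826 0.026191249898188277
[ 0.55341263 -0.02379755]
1 1.43 0.15 3.33 -0.002; 1 1.42 0.15 3.33 -0.001; 1 1.43 0.15 3.33 -0.002; 1 1.43 0.16 3.33 -0.001
end [ 0.55344126 -0.02384327  0.12004601] -9.212164944074654
```

Request:
servo_tool(
  steps="1 1.45 0.15 3.3 -0.002; 1 1.45 0.15 3.3 -0.002; 1 1.45 0.15 3.3 0; 1 1.45 0.1 3.3 0; 1 0 0 3 0; 1 0 0 2.5 0; 1 0 0 0 0; 1 0 0 0 0",
)

```text
time_s: 3.4
tcp_pos: [0.5545, -0.0232, 0.0663]
orientation: [[0.987, -0.161, -0.001], [-0.161, -0.987, -0.0], [-0.001, 0.0, -1.0]]
force: [-0.0, 0.0, -0.2]
opening: 0.0003
gripper_force: 0.0
```

```bash
python3 - <<'E'
from plan import *
from h import *
from cell import *
s,p,a=state();print(s['time_s'],p,a,s['force'])
c=capture('wrist');np.savez('wrist.npz',**c)
cv2.imwrite('pics/w1.png',c['frame'][:,:,::-1])
R=(0,0,512,384)
print('red',blob(c,(0,150,100),(8,255,255),R,.042))
print('green',blob(c,(45,120,60),(85,255,255),R,.03))
print('brass',[b for b in blob(c,(15,90,90),(35,255,255),R,.048) if b[0]>60])
o=np.array([.5435,-.085]);d=p[:2]-o;print(np.hypot(*d),np.degrees(np.arctan2(d[1],d[0])))
E
```

```text
3.4 [ 0.55453162 -0.02315492  0.06627928] -9.289020422765587 [-0.03605438  0.03098421 -0.17629781]
red [(np.int32(738), array([409.5, 252.3]), array([ 0.5233, -0.1206,  0.042 ]))]
green [(np.int32(350), array([506.7, 195.7]), array([ 0.5479, -0.19  ,  0.03  ]))]
brass [(np.int32(759), array([357. , 234.9]), array([ 0.5449, -0.0852,  0.048 ]))]
0.06282125949862201 79.88623061269347
```

View pics/w1.png

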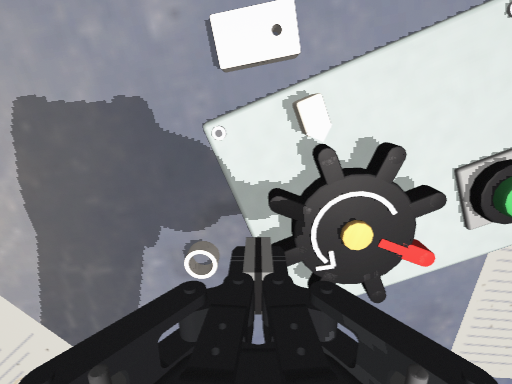

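The wheel has settled at -2.36, with the red lobe at (409,252) and the axis at about (0.5445,-0.085). The finger is above the gap beside the ring, so I'll descend.

Request:
servo_tool(
  steps="1 0 -0.05 1 0; 1 0 0 1 0; 1 0 0 1 0; 1 0 0 0.7 0; 1 0 0 0.7 0; 1 0 0 0 0; 1 0 0 0 0",
)

```text
time_s: 4.15
tcp_pos: [0.5545, -0.0238, 0.0222]
orientation: [[0.987, -0.164, -0.0], [-0.164, -0.987, -0.0], [-0.0, 0.0, -1.0]]
force: [0.3, -0.0, 0.2]
opening: -0.0
gripper_force: 0.0
```

```bash
python3 - <<'E'
from plan import *
s,p,a=state();print(s['time_s'],p,a,s['force'])
o=np.array([.5443,-.085]);d=p[:2]-o;r=np.hypot(*d);f=np.degrees(np.arctan2(d[1],d[0]));print(r,f)
n=36
L=[]
for k in range(1,n+1):
    g=80.8+135*k/n;t=np.radians(g);L.append((o[0]+.063*np.cos(t),o[1]+.063*np.sin(t),.023,g-90))
rows(L,p,a)
E
```

```text
4.15 [ 0.55449885 -0.02383568  0.02218941] -9.417970607537058 [ 0.30467395 -0.01389067  0.2196311 ]
0.06200879129659603 80.53330548911292
1 -0.44 -0.08 -0.08 -0.069; 1 -0.41 0.01 -0 -0.066; 1 -0.41 0.01 -0 -0.065; 1 -0.42 0.02 -0 -0.066; 1 -0.41 0.01 -0 -0.065; 1 -0.41 0.01 -0 -0.066; 1 -0.41 0.02 -0 -0.065; 1 -0.41 0.01 -0 -0.065
1 -0.42 0.01 -0 -0.066; 1 -0.41 0.02 -0 -0.065; 1 -0.41 0.01 -0 -0.066; 1 -0.41 0.01 -0 -0.065; 1 -0.42 0.02 -0 -0.066; 1 -0.41 0.01 -0 -0.065; 1 -0.41 0.01 -0 -0.066; 1 -0.41 0.02 -0 -0.065
1 -0.41 0.01 -0 -0.065; 1 -0.42 0.01 -0 -0.066; 1 -0.41 0.02 -0 -0.065; 1 -0.41 0.01 -0 -0.066; 1 -0.41 0.02 -0 -0.065; 1 -0.41 0.01 -0 -0.066; 1 -0.42 0.01 -0 -0.065; 1 -0.41 0.02 -0 -0.066
1 -0.41 0.01 -0 -0.065; 1 -0.41 0.01 -0 -0.066; 1 -0.41 0.02 -0 -0.065; 1 -0.42 0.01 -0 -0.065; 1 -0.41 0.01 -0 -0.066; 1 -0.41 0.02 -0 -0.065; 1 -0.41 0.01 -0 -0.066; 1 -0.41 0.01 -0 -0.065
1 -0.42 0.02 -0 -0.066; 1 -0.41 0.01 -0 -0.065; 1 -0.41 0.01 -0 -0.066; 1 -0.41 0.02 -0 -0.065
end [ 0.49321264 -0.12182081  0.02298941] 125.80006904333733
```

Request:
servo_tool(
  steps="1 -0.44 -0.08 -0.05 -0.067; 1 -0.41 0.01 0 -0.065; 1 -0.41 0.02 0 -0.066; 1 -0.41 0.01 0 -0.065; 1 -0.41 0.02 0 -0.066; 1 -0.41 0.01 0 -0.065; 1 -0.41 0.02 0 -0.066; 1 -0.41 0.01 0 -0.065",
)

```text
time_s: 4.95
tcp_pos: [0.5261, -0.0228, 0.0244]
orientation: [[0.934, 0.357, 0.009], [0.357, -0.934, 0.004], [0.009, -0.0, -1.0]]
force: [6.6, 6.4, -3.5]
opening: -0.0001
gripper_force: 3.9
```

Request:
servo_tool(
  steps="1 -0.41 0.01 0 -0.066; 1 -0.41 0.02 0 -0.065; 1 -0.41 0.01 0 -0.066; 1 -0.41 0.01 0 -0.065; 1 0 0 0 0; 1 0 0 0 0; 1 0 0 0 0",
)

```text
time_s: 5.65
tcp_pos: [0.5076, -0.0333, 0.0231]
orientation: [[0.812, 0.583, -0.0], [0.583, -0.812, 0.001], [0.0, -0.001, -1.0]]
force: [-1.7, 1.8, 0.4]
opening: -0.0001
gripper_force: 1.3
```

```bash
cat > chk.py <<'E'
from plan import *
from h import *
from cell import *
s,p,a=state();print(s['time_s'],p,a,s['force'],np.round(s['joint_positions'],1))
o=np.array([.5443,-.085]);d=p[:2]-o;print('finger r,phi',np.hypot(*d),np.degrees(np.arctan2(d[1],d[0])))
for n in('top','wrist'):
    c=capture(n);R=(235,165,325,240) if n=='top' else (0,0,512,384)
    for b in blob(c,(0,150,100),(8,255,255),R,.042):
        if b[0]>15:e=b[2][:2]-o;print(n,b[0],b[2],np.hypot(*e),'wheel deg',np.degrees(np.arctan2(e[1],e[0]))-13.3)
    cv2.imwrite('pics/c_%s_%d.png'%(n,s['time_s']*100),c['frame'][:,:,::-1])
E
python3 chk.py
```

```text
5.65 [ 0.5075603  -0.03327582  0.02308738] 35.68334916829638 [-1.74123643  1.83934055  0.38265327] [-25.   14.4  28.5 116.3  -8.8  51.3 -46. ]
finger r,phi 0.0634444296167574 125.38618763420912
top 30 [ 0.5473 -0.1269  0.042 ] 0.04200726127706971 wheel deg -99.20466548275178
wrist 1144 [ 0.5474 -0.1249  0.042 ] 0.04002024487681203 wheel deg -98.85737301350585
```

View pics/c_wrist_565.png

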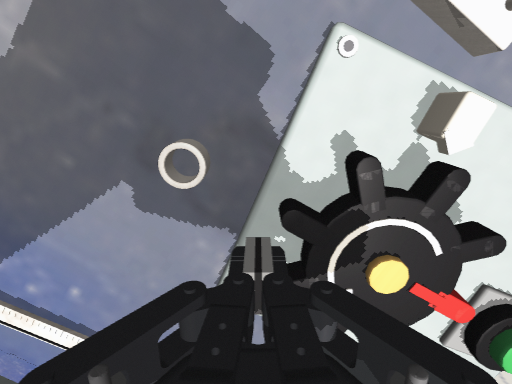

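The wheel is at about -99°, so it is past the crest but held by light radial contact with the fingertip. I'll ease out a few millimetres and look again.

Request:
servo_tool(
  steps="1 0 -0.2 0 0; 1 0 -0.2 0 0; 1 0 0 0 0; 1 0 0 0 0; 1 0 0 0 0",
)

```text
time_s: 6.25
tcp_pos: [0.5054, -0.0307, 0.0228]
orientation: [[0.812, 0.583, 0.0], [0.583, -0.812, -0.0], [0.0, 0.0, -1.0]]
force: [0.1, -0.4, -0.3]
opening: 0.0
gripper_force: 0.0
```

```bash
python3 chk.py
```

```text
6.25 [ 0.50542101 -0.03066606  0.02281817] 35.67473773874969 [ 0.10259421 -0.42222694 -0.33439363] [-25.3  14.1  28.4 116.7  -8.6  51.2 -46.5]
finger r,phi 0.06681132415271812 125.58584633003386
top 32 [ 0.5504 -0.1264  0.042 ] 0.041846983164859096 wheel deg -94.91817735471423
wrist 1107 [ 0.55   -0.1248  0.042 ] 0.04020609406545231 wheel deg -95.14974436510172
```

Request:
servo_tool(
  steps="1 -0.43 0.02 0 -0.065; 1 -0.43 0.02 0 -0.066; 1 -0.43 0.02 0 -0.065; 1 -0.43 0.02 0 -0.066; 1 -0.43 0.02 0 -0.065; 1 -0.43 0.02 0 -0.066; 1 -0.43 0.02 0 -0.065; 1 -0.43 0.02 0 -0.066",
)

```text
time_s: 7.15
tcp_pos: [0.4851, -0.0529, 0.0229]
orientation: [[0.406, 0.914, 0.002], [0.914, -0.407, 0.005], [0.005, -0.0, -1.0]]
force: [1.9, 9.9, -1.2]
opening: 0.0003
gripper_force: 4.8
```

Request:
servo_tool(
  steps="1 -0.43 0.02 0 -0.065; 1 -0.43 0.02 0 -0.066; 1 -0.43 0.02 0 -0.065; 1 -0.43 0.02 0 -0.066; 1 0 -0.2 0 0; 1 0 0 0 0; 1 0 0 0 0; 1 0 0 0 0",
)

```text
time_s: 7.95
tcp_pos: [0.4773, -0.0738, 0.0228]
orientation: [[0.162, 0.987, -0.0], [0.987, -0.162, -0.0], [-0.0, 0.0, -1.0]]
force: [-0.5, 0.5, -0.1]
opening: -0.0002
gripper_force: 0.0
```

```bash
python3 chk.py
```

```text
7.95 [ 0.477337   -0.07380891  0.02278926] 80.6707651176674 [-0.48367719  0.47995624 -0.12513553] [-17.   11.   24.5 119.6  -5.9  50.4   1.4]
finger r,phi 0.06789171096596798 170.51221190149496
top 17 [ 0.5822 -0.1161  0.042 ] 0.049026727404549476 wheel deg -52.671633814534744
wrist 1107 [ 0.5733 -0.1105  0.042 ] 0.038616706229299275 wheel deg -54.62550047917031
```

Request:
servo_tool(
  steps="1 -0.44 0.08 0 -0.065; 1 -0.44 0.08 0 -0.066; 1 -0.43 0.02 0 -0.065; 1 -0.43 0.02 0 -0.066; 1 -0.43 0.02 0 -0.065; 1 -0.43 0.02 0 -0.066; 1 -0.43 0.02 0 -0.065; 1 -0.43 0.02 0 -0.066",
)

```text
time_s: 8.85
tcp_pos: [0.4795, -0.1043, 0.0222]
orientation: [[-0.358, 0.934, -0.007], [0.934, 0.358, 0.005], [0.007, -0.005, -1.0]]
force: [-7.2, 8.4, 5.9]
opening: -0.0006
gripper_force: 5.0
```

Request:
servo_tool(
  steps="1 -0.43 0.02 0 -0.065; 1 -0.43 0.02 0 -0.066; 1 -0.43 0.02 0 -0.065; 1 -0.43 0.02 0 -0.066; 1 0 -0.2 0 0; 1 0 0 0 0; 1 0 0 0 0; 1 0 0 0 0",
)

```text
time_s: 9.65
tcp_pos: [0.4896, -0.124, 0.023]
orientation: [[-0.584, 0.812, 0.001], [0.812, 0.584, -0.001], [-0.001, 0.001, -1.0]]
force: [-0.8, 0.7, 0.1]
opening: 0.0001
gripper_force: 0.0
```

```bash
python3 chk.py
```

```text
9.65 [ 0.48961752 -0.12403297  0.02303137] 125.71951017382891 [-0.79661588  0.67118348  0.05349438] [ -7.6  13.3  20.7 116.6  -6.   51.   52. ]
finger r,phi 0.06718442370408016 -144.48032829440479
top 36 [ 0.5843 -0.0805  0.042 ] 0.0402523291251575 wheel deg -6.881213269761215
wrist 1117 [ 0.5822 -0.0815  0.042 ] 0.038061266400370906 wheel deg -8.023797913468034
```

Request:
servo_tool(
  steps="1 0 -0.5 0 0; 1 0 -0.7 0 0; 1 0 -0.8 0 0; 1 0 0 -2.5 0; 1 0 0 -3 0; 1 0 0 -2.5 0; 1 0 0 0 0; 1 0 0 0 0",
)

```text
time_s: 10.55
tcp_pos: [0.4727, -0.1357, 0.1031]
orientation: [[-0.584, 0.812, 0.001], [0.812, 0.584, 0.0], [-0.0, 0.001, -1.0]]
force: [-0.8, 0.9, -0.9]
opening: 0.0001
gripper_force: 0.0
```

```bash
python3 chk.py; python3 - <<'E'
from plan import *
s,p,a=state()
o=np.array([.5443,-.085]);y=np.radians(13.3);b=o+[-.02*np.cos(y)+.108*np.sin(y),-.02*np.sin(y)-.108*np.cos(y)];print('btn',b)
b=np.array([.549,-.195])
rows([(*(p[:2]+(b-p[:2])*k/4),p[2],a) for k in range(1,5)],p,a)
E
```

```text
10.55 [ 0.47267476 -0.1356912   0.10306622] 125.71844251371934 [-0.81234045  0.9172166  -0.93478423] [ -7.9   5.1  21.8 114.8  -2.2  60.4  50.7]
finger r,phi 0.08774835074861778 -144.71188543821515
top 33 [ 0.5837 -0.0771  0.042 ] 0.04018420087546845 wheel deg -1.9621047270710097
wrist 554 [ 0.5817 -0.0785  0.042 ] 0.037960637507818536 wheel deg -3.440658389715203
btn [ 0.54968179 -0.19470431]
1 -2.34 0.7 -0 -0; 1 -2.34 0.69 -0 -0; 1 -2.34 0.7 -0 -0; 1 -2.33 0.7 -0 -0
end [ 0.54899601 -0.19496045  0.10174403] 125.73370654745652
```

Request:
servo_tool(
  steps="1 -2.35 0.7 0 0; 1 -2.35 0.7 0 0; 1 -2.35 0.7 0 0; 1 -2.35 0.7 0 0; 1 0 0 2.5 0; 1 0 0 2.5 0; 1 0 0 0 0; 1 0 0 0 0",
)

```text
time_s: 11.45
tcp_pos: [0.5495, -0.1951, 0.0518]
orientation: [[-0.584, 0.812, -0.003], [0.812, 0.584, 0.0], [0.002, -0.002, -1.0]]
force: [0.4, -0.5, -0.3]
opening: -0.0
gripper_force: 0.0
```

```bash
python3 chk.py
```

```text
11.45 [ 0.54949223 -0.19513444  0.05178034] 125.7432834661662 [ 0.36572736 -0.47324151 -0.30144433] [ -2.5  20.1  23.  104.6  -9.1  57.3  59.9]
finger r,phi 0.11025676964081302 -87.30081701863162
top 38 [ 0.5845 -0.0759  0.042 ] 0.041217108098458355 wheel deg -0.5450259148209202
wrist 1425 [ 0.5821 -0.0778  0.042 ] 0.03847960498757746 wheel deg -2.515702132437367
```

Request:
servo_tool(
  steps="1 0 0 0.4 0; 1 0 0 0.4 0; 1 0 0 0.2 0; 1 0 0 0 0",
)

```text
time_s: 11.95
tcp_pos: [0.5503, -0.1951, 0.0426]
orientation: [[-0.584, 0.812, -0.0], [0.812, 0.584, 0.0], [0.0, -0.0, -1.0]]
force: [-0.8, 0.2, 0.4]
opening: -0.0002
gripper_force: 0.0
```

The wheel rests at about -1°. Now I'll press the button in small steps.

Request:
servo_tool(
  steps="1 0 0 0.2 0; 1 0 0 0.2 0; 1 0 0 0.2 0; 1 0 0 0 0",
)

```text
time_s: 12.35
tcp_pos: [0.5508, -0.1953, 0.037]
orientation: [[-0.584, 0.812, 0.0], [0.812, 0.584, 0.0], [-0.0, 0.0, -1.0]]
force: [-0.6, 0.1, 3.1]
opening: 0.0
gripper_force: 1.6
```

Request:
servo_tool(
  steps="1 0 0 0.1 0; 1 0 0 0.1 0; 1 0 0 0.1 0; 1 0 0 0 0; 1 0 0 0 0",
)

```text
time_s: 12.85
tcp_pos: [0.5508, -0.1953, 0.0341]
orientation: [[-0.584, 0.812, 0.0], [0.812, 0.584, 0.0], [-0.0, 0.0, -1.0]]
force: [-1.2, -0.1, 4.8]
opening: -0.0001
gripper_force: 2.5
```

Request:
servo_tool(
  steps="1 0 0 0.1 0; 1 0 0 0.1 0; 1 0 0 0.1 0; 1 0 0 0 0; 1 0 0 0 0",
)

```text
time_s: 13.35
tcp_pos: [0.5509, -0.1954, 0.0338]
orientation: [[-0.584, 0.812, 0.001], [0.812, 0.584, 0.001], [0.0, 0.001, -1.0]]
force: [-7.8, 2.9, 22.4]
opening: -0.0001
gripper_force: 11.1
```

The force jumped to 22 N with no further travel, so the button is on its stop. I'll lift off and check the wheel.

Request:
servo_tool(
  steps="1 0 0 -0.5 0; 1 0 0 -1 0; 1 0 0 -3 0; 1 0 0 -4 0; 1 0 0 -4 0; 1 0 0 0 0; 1 0 0 0 0; 1 0 0 0 0",
)

```text
time_s: 14.15
tcp_pos: [0.5496, -0.1948, 0.1543]
orientation: [[-0.584, 0.811, -0.003], [0.811, 0.584, 0.001], [0.002, -0.002, -1.0]]
force: [0.6, -0.4, -0.1]
opening: 0.0
gripper_force: 0.0
```

```bash
python3 chk.py; ls pics
```

```text
14.15 [ 0.54955074 -0.19477525  0.15431837] 125.76051943915058 [ 0.58865758 -0.38236523 -0.09187984] [-4.  13.7 24.2 99.4 -6.  68.3 57.6]
finger r,phi 0.10990075344799537 -87.26153159517132
top 38 [ 0.5826 -0.0757  0.042 ] 0.03941294203684876 wheel deg 0.34840103819507817
wrist 529 [ 0.5822 -0.0771  0.042 ] 0.03871459673043235 wheel deg -1.5256742141914525
wrist 420 [ 0.5173 -0.3631  0.042 ] 0.2794076054798795 wheel deg -108.84531730886205
wrist 63 [ 0.5641 -0.3779  0.042 ] 0.2935684758280425 wheel deg -99.43269682672918
c_top_1055.png
c_top_1145.png
c_top_1415.png
c_top_565.png
c_top_625.png
c_top_795.png
c_top_965.png
c_wrist_1055.png
c_wrist_1145.png
c_wrist_1415.png
c_wrist_565.png
c_wrist_625.png
c_wrist_795.png
c_wrist_965.png
crop.png
scene0.png
top0.png
w0.png
w1.png
```

```bash
python3 -c "
from cell import *
print(close_job())"
```

```text
the job is handed in; nothing more can be done
None
```

The wheel was flicked on three clicks and the red lobe rests within about 2° of the pointer; the green button was pressed to its stop and released, and the job is handed in (no verdict was shown, and I did not re-check the button's return or the loose things by camera).

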